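Open the air filter box: press the snap tab, push the cover off

ROBOT

A 6-joint arm with a two-finger parallel gripper is mounted at the origin on a cart in front of the work surface, level with it; the furniture and walls round the work are solid. World frame = base frame: x ahead of the robot, y to its left, z up, the work surface at z = 0. Lengths are in mm, angles in rad, forces in N, time in s.
With the tool pointing down it reaches from about 275 to 750 mm from the base axis. Payload 10.2 kg.
Tool frame: the origin (TCP) lies midway between the tips of the shut fingers; the grasp point (between the pads) lies 19 mm behind it (ctrl.tcp_to_grasp is the z of the grasp point in the tool frame, in mm); z points along the fingers, y is the direction in which the jaws open and shut (so a half turn about z gives the same grasp; the last joint's range is limited). The gripper opens to 85 mm and grips with 20 to 120 N. Pads are 22 mm wide; open, the fingers measure 114 mm over their backs; the gripper's body (76 mm by 85 mm) begins 54 mm behind the grasp point. The pads swing forward as they close: fully open they stand 13 mm farther back than shut.
Start: joints at [0.898, 0.313, 1.498, -0, 1.331, -0.223], TCP at [228.275, 472.781, 231.294] pointing down, gripper open.
Joint ranges: [-2.94, 2.94], [-0.97, 2.17], [0.19, 2.56], [-1.23, 4.37], [0.02, 3.11], [-2.88, 2.88]. Speed limits (rad/s): [2.39, 2.39, 3.01, 3.14, 3.14, 3.14].

INTERFACE

Orientations are given as a unit quaternion [w, x, y, z].
In Python, from rig import sensors, capture, order, ctrl gives the robot as it stands. The module is installed in compiled form; this text tells all that it offers.
- The arm moves only by the tool play_rows, never from a script. Its argument "deltas" is a list of rows, each a list of 7 numbers: the shift along the world's x, y, z in units of 40 mm (1.0 is 40 mm), then the turn, a rotation vector about the world's x, y, z in units of 6 degrees (1.0 is 6 degrees), then the opening, from -1 (shut) to 1 (fully open). A call has 1 to 8 rows; each row shifts and turns the commanded pose from where the row before left it; what a row does not reach is not made up. A row lasts 1/12 s, in which the tool goes at most 41.7 mm and 7.16 degrees, less where a joint would pass 70% of its speed; a pose out of reach is approached as far as the arm can. A call is refused whole if a number of a shift passes 1 or a number of a turn 1, either way. A call with a gripper value outside its range is refused whole. The fingers move at their own pace and stop on an object; "squeeze" is the grip in N (left out, the last holds). Time passes only in rows, so rows that do not move let the fingers close. It gives the time, the measured TCP pose, the force and the opening at its end, in the units of the state.
- sensors.sense(): the state, without advancing time (a new reading comes with each control period).
- capture(name): name is "scene" or "top"; returns a dict with "pixels" (480x640x3 uint8, red, green, blue), "z_map" (480x640 float32, mm along the optical axis (not along the pixel's ray), 0 where there is no reading), "fx", "fy", "cx", "cy" (pixels), "k1" (the pictures are not rectified: a ray, as slopes to the right and down, at radius r is drawn at 1 + k1 r^2 times it, then the intrinsics apply), "eye" and "rotation" of the camera in the world. Camera axes: x right, y down, z forward; pixel columns grow to the right and rows downward; lengths in mm; the calibration is good to about 2 mm. A picture is of the moment at which its call begins.
- order.finish_job(): hands the job in, once; it reports no verdict.
The state is a dict: "time_s": time; "joints": joint angles; "dq": joint speeds; "tau": joint torques, N m; "eef_pos": TCP position; "ee_rot": TCP orientation; "force": force on the tool from outside, world axes, zero at the start; "wrist_torque": the same for the moment, N m; "grip_width": opening from 0.0 (shut) to 1.0 (fully open).
Only numpy, scipy, OpenCV 4.12 (cv2) and the standard library are available. Lean on these libraries where they do the work, as an engineer would, in place of code of your own. Each camera call takes 0.05 s, during which the arm holds its last target. There are 200 camera calls.

TASK

Open the air filter box on the bench: with the fingertips press its snap tab fully in, then push the released cover along its guides, completely off the seat over the filter and onto the catch ledge at the other end of the box. The cover stays lying flat on the ledge; do not lift or tip it, and leave the things standing around the box where they are.

Things in the scene. Friction and masses are not known exactly. Their poses are not given: they have to be found in the camera images.
- filter_box: Grey filter box fixed to the bench: 198 long (x -102 to 96), 92 wide (y; 120 over four low ears), 46 high; two brass nipples on its -x end. Origin: centre line, on the bench; z up. The cover slides off to the box's +x, on side runners at z = 34. Along x: seat over the paper filter -96 to -9, snap tab -7.5 to 22.5, catch ledge to the end stop at 90 (stop's top z = 46).
- seat (a point): Centre of the seat, at x = -52, y = 0, z = 34 of the box (axes as the box). Here the cover's origin starts. Two metal lips along the seat (box x -100 to -22, top z = 46) hold the cover's long edges down; between them the middle 60 mm is free from above.
- ledge (a point): Where the cover's origin is when it has been pushed against the end stop: x = 47, y = 0, z = 34 of the box, 99 mm from the seat. The cover is wholly off the seat up to 13 mm before that. Here there are side walls (73 apart, top z = 41) but no lips.
- cover: Loose grey plate 86 long (x), 70 wide (y), 6 thick, about 90 g. Origin: centre of underside; axes parallel to the box's. On top a thumb ramp 48 wide: upright pushing face (looks to -x) at x = 0, rising to 20 above the underside, sloping down to the plate at x = +34. Behind the face the plate is flat for 43 mm: push there to +x. Seated, its front edge is 1.5 mm from the tab, which blocks it.
- snap_tab_top (a point): Centre of the top face of the snap tab: a black ribbed rectangular tab 30 (x) by 36 (y), on the box's centre line at box x = 7.5, next to the cover's front edge. It moves straight down. Out, its top is at z = 44 (4 above the cover plate); fully in, at z = 31 (3 below the cover's underside).
- snap_tab (a joint): Travel of the snap tab in m: 0 = out (starts at 0 to 0.002), 0.013 = fully in, where it stops. Pressed straight down it needs about 6 N (friction fit, no return spring) and stays where it is left. It no longer blocks the cover from about 0.0105 on.
- sample_tin_0: Bystander, loose, stands beside the box: closed sample tin, diameter 67, height 73. Origin: centre of its underside. It must stay within 20 mm of its place.
- mixing_cup_3: Bystander, loose, stands beside the box: small clear open mixing cup, diameter 73, height 86. Origin: centre of its underside. It must stay within 20 mm of its place.
- tape_roll_0: Bystander, loose, stands beside the box: roll of masking tape lying flat, diameter 106, height 24. Origin: centre of its underside. It must stay within 20 mm of its place.
- small_box: Bystander, loose, stands beside the box: small parts box 40 x 70, height 22. Origin: centre of its underside. It must stay within 20 mm of its place.

How it is judged (in metres and radians):
On the way:
1. the snap tab is pressed in while the cover is still on its seat (value of joint snap_tab above 0.0105 m and x of cover in the frame of filter_box below -0.045 m), for 0.1 s.
At the end, for the whole second after the job is handed in: The snap tab is in (at least 10.5 of 13 mm); the cover's origin is more than 34 mm past the box's origin along the box's +x (wholly off the seat), it lies flat on the runners of the ledge (underside 31 to 38 mm above the bench, tilt under 0.08 rad) and is at rest (value of joint snap_tab above 0.0105 m and x of cover in the frame of filter_box above 0.034 m and z of cover in the frame of filter_box between 0.031 and 0.038 m and angle between cover's own z axis and vertical below 0.08 rad and linear speed of cover below 0.01 m/s); the robot touches nothing.
It fails at once if the cover is lifted more than 12 mm (z of cover in the frame of filter_box above 0.046 m).
It fails at once if the cover is tipped by more than 0.3 rad (angle between cover's own z axis and vertical above 0.3 rad).
It fails at once if a thing beside the box is moved by more than 20 mm (distance of any of sample_tin_0, mixing_cup_3, tape_roll_0, small_box from where it was at the start of the episode above 0.02 m).
It also fails if it takes over 43 s, if anything falls off the work surface, if the arm or the gripper's body presses on something with over 40 N, if the wrist force passes 120 N, or if a joint passes its speed limit or range.

## Working session

There is one attempt and no reset: what is moved stays moved. The work goes in short steps, Python scripts to look and compute and a tool call to move; the robot and the scene stay as the last step left them, time stands still between calls to the robot, and variables do not carry over. Pictures are saved under pics/ and viewed, about 8 in all and at most 12, crops included, and the job is handed in when it is done.

Besides the shell and the picture viewer there is one more tool, called after "Request:" as name([rows], argument=value, ...), one row to a line, values as JSON. play_rows: Moves the arm, as the interface text tells. Its arguments: {"type":"object","properties":{"deltas":{"type":"array","items":{"type":"array","items":{"type":"number"}}},"squeeze":{"type":"number"}},"required":["deltas"]}

```bash
mkdir -p pics
cat > h.py <<'E'
import numpy as np, cv2
from rig import sensors, capture, order, ctrl
def save(n,f):
    c=capture(n); cv2.imwrite(f'pics/{f}.png',c['pixels'][:,:,::-1]); np.savez(f'{f}.npz',**c); return c
def pts(c):
    """world point per pixel from depth"""
    v,u=np.mgrid[:480,:640]; K=np.array([[c['fx'],0,c['cx']],[0,c['fy'],c['cy']],[0,0,1.]])
    p=cv2.undistortPoints(np.stack([u,v],-1).reshape(-1,1,2).astype(float),K,np.array([float(c['k1']),0,0,0])).reshape(480,640,2)
    z=c['z_map'][...,None]; P=np.concatenate([p*z,z],-1)
    W=P@np.array(c['rotation']).T+np.array(c['eye']); W[c['z_map']==0]=np.nan; return W
E
python3 - <<'E'
from h import *
for n in('scene','top'):
    c=save(n,n+'0'); print(n,c['eye'],np.round(c['rotation'],3).tolist(),c['k1'],c['fx'])
print(sensors.sense())
E
```

```text
scene [ 95.63544415 198.90155879 710.4527104 ] [0.185, -0.512, 0.785, -0.296] -0.005036412294515463 471.2804134495927
top [406.66674008 -59.66472157 951.94322073] [-0.077, 0.713, -0.694, 0.064] -0.1452653204569897 518.2503179089301
{'time_s': 0.1, 'joints': array([ 8.97648847e-01,  3.13387051e-01,  1.49835447e+00, -9.73448895e-06,
        1.33097073e+00, -2.23428966e-01]), 'dq': array([-0.00191602, -0.00130999, -0.00081242, -0.00073147,  0.00016888,
       -0.00035603]), 'tau': array([ 4.10950437e-03, -4.12901151e+01, -2.60139030e+01, -6.57274222e-05,
        3.04571688e-03,  2.92058371e-05]), 'eef_pos': array([228.10956266, 472.60900324, 230.79837625]), 'ee_rot': array([-2.38369547e-04,  2.22968000e-01,  9.74825604e-01, -5.06533705e-04]), 'force': array([-0.03220068,  0.12911059,  0.27754903]), 'wrist_torque': array([-0.00092102, -0.02930867, -0.00141062]), 'grip_width': 0.9977785902054589}
```

View pics/top0.png

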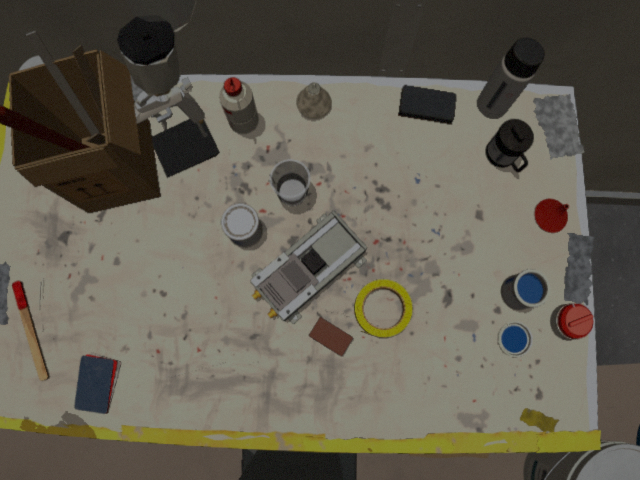

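View pics/scene0.png

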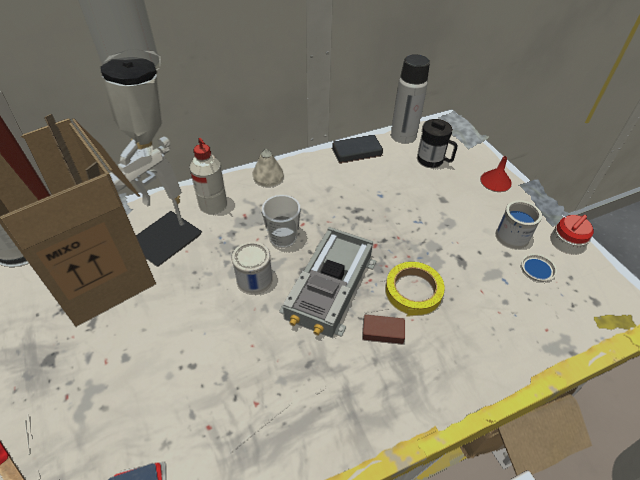

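The top view shows the box running from its nipples (~262,305) to its +x end (~345,235). The black tab is at ~(315,262). The tin (240,222) and cup (292,183) are on one side, the tape roll (383,308) and small box (331,336) on the other.

```bash
sed -i 's/^def pts/from scipy.spatial.transform import Rotation as R\ndef pts/; s/np.array(c\[.rotation.\]).T/R.from_quat(np.roll(c["rotation"],-1)).as_matrix().T/' h.py
python3 - <<'E'
from h import *
for n,(u0,u1,v0,v1) in(('top',(240,375,205,330)),('scene',(275,385,222,345))):
    c=dict(np.load(n+'0.npz')); W=pts(c); px=c['pixels'].astype(int)
    g=px.max(2); m=np.zeros((480,640),bool); m[v0:v1,u0:u1]=1
    print(n,'bench z',np.nanmedian(W[380:400,300:340,2] if n=='top' else W[380:400,200:260,2]))
    b=(m&(g<45)&(W[...,2]>25)).astype(np.uint8)
    k,lab,st,ce=cv2.connectedComponentsWithStats(b)
    i=1+st[1:,4].argmax(); q=W[lab==i]; print('tab px',ce[i],st[i],'w',np.nanmedian(q,0), cv2.minAreaRect(q[:,:2].astype(np.float32)))
    for zl,zh in((38,50),(28,50)):
        s=(m&(W[...,2]>zl)&(W[...,2]<zh)).astype(np.uint8); k,lab,st,ce=cv2.connectedComponentsWithStats(s)
        i=1+st[1:,4].argmax(); q=W[lab==i]; print(zl,'box',cv2.minAreaRect(q[:,:2].astype(np.float32)),st[i])
    y=m&(px[...,0]>150)&(px[...,2]<80)&(px[...,0]-px[...,2]>90); 
    k,lab,st,ce=cv2.connectedComponentsWithStats(y.astype(np.uint8))
    for i in range(1,k):
        if st[i,4]>8: print('brass',ce[i],np.nanmedian(W[lab==i],0))
    cv2.imwrite(f'pics/{n}c.png',cv2.resize(c['pixels'][v0:v1,u0:u1,::-1],None,fx=5,fy=5,interpolation=cv2.INTER_CUBIC)[:600])
    s=(W[...,2]>15)&(W[...,2]<200)
    k,lab,st,ce=cv2.connectedComponentsWithStats(s.astype(np.uint8))
    for i in range(1,k):
        if st[i,4]>100: q=W[lab==i]; print(ce[i].round(),st[i,4],'w mid',((np.nanmin(q,0)+np.nanmax(q,0))/2).round(),np.nanmax(q[:,2]).round())
E
```

```text
top bench z 1.295501847206765
tab px [312.87878788 261.42727273] [302 249  24  25 330] w [556.4347434  -41.77035471  44.39797204] ((557.1013793945312, -40.92598342895508), (34.79121398925781, 30.064891815185547), 45.588748931884766)
38 box ((552.1424560546875, -33.4495849609375), (92.66405487060547, 198.29525756835938), 42.33515167236328) [ 250  211  117  109 3499]
28 box ((548.0709228515625, -28.959335327148438), (92.87688446044922, 210.37191772460938), 42.38915252685547) [ 250  211  117  110 5095]
[412.  46.] 26937 w mid [ 912. -241.  108.] 200.0
[59. 38.] 4979 w mid [926. 467. 108.] 200.0
[239. 105.] 1541 w mid [839. 103. 102.] 190.0
[ 67. 117.] 3420 w mid [757. 378. 108.] 200.0
[313. 101.] 866 w mid [873. -33.  47.] 80.0
[129. 162.] 5471 w mid [742. 282. 107.] 200.0
[428. 103.] 1585 w mid [ 883. -259.   22.] 28.0
[571. 118.] 105 w mid [ 865. -554.   18.] 21.0
[511. 143.] 1629 w mid [ 781. -404.   62.] 109.0
[550. 135.] 200 w mid [ 823. -507.   19.] 22.0
[290. 179.] 1118 w mid [696.   3.  53.] 90.0
[554. 213.] 528 w mid [ 664. -498.   44.] 72.0
[241. 224.] 1294 w mid [620.  89.  4
[... 1033 characters left out ...]
] 200.0
[437. 141.] 1392 w mid [ 827. -447.   62.] 108.0
[ 90. 146.] 165 w mid [868. 288. 131.] 200.0
[357. 146.] 823 w mid [ 884. -258.   21.] 28.0
[ 65. 176.] 1033 w mid [812. 333. 174.] 200.0
[498. 173.] 374 w mid [ 663. -497.   44.] 74.0
[117. 183.] 123 w mid [854. 258. 107.] 200.0
[ 16. 196.] 801 w mid [781. 416. 175.] 200.0
[281. 218.] 1544 w mid [697.   3.  52.] 89.0
[519. 222.] 1429 w mid [ 514. -424.   45.] 75.0
[ 87. 264.] 8826 w mid [744. 385. 107.] 200.0
[573. 232.] 1103 w mid [ 465. -515.   40.] 64.0
[327. 281.] 5416 w mid [551. -33.  36.] 57.0
[252. 265.] 1568 w mid [619.  89.  45.] 75.0
[415. 287.] 1357 w mid [ 479. -168.   22.] 29.0
[384. 327.] 930 w mid [426. -75.  21.] 26.0
```

View pics/topc.png

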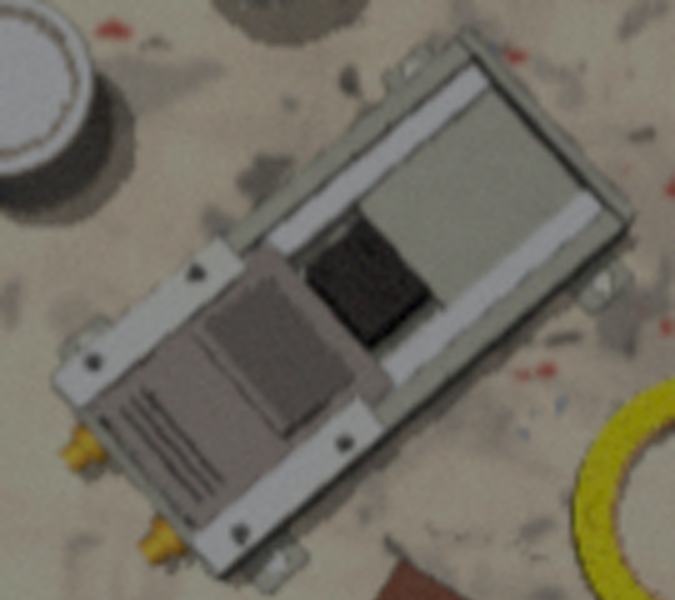

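Request:
play_rows([
  [0.515, -0.8, 0, 0, 0, -0.456, -1],
  [0.515, -0.8, 0, 0, 0, -0.456, -1],
  [0.515, -0.8, 0, 0, 0, -0.456, -1],
  [0.515, -0.8, 0, 0, 0, -0.456, -1],
  [0.515, -0.8, 0, 0, 0, -0.456, -1],
  [0.515, -0.8, 0, 0, 0, -0.456, -1],
  [0.515, -0.8, 0, 0, 0, -0.456, -1],
  [0.515, -0.8, 0, 0, 0, -0.456, -1],
], squeeze=40)

```text
time_s: 0.77
eef_pos: [393.6, 215.0, 231.2]
ee_rot: [-0.0, 0.405, 0.914, -0.0]
force: [0.2, -0.1, -0.3]
grip_width: 0.002
```

Request:
play_rows([
  [0.515, -0.8, 0, 0, 0, 0, -1],
  [0.515, -0.8, 0, 0, 0, 0, -1],
  [0.515, -0.8, -0.2, 0, 0, 0, -1],
  [0.515, -0.8, -0.4, 0, 0, 0, -1],
  [0.515, -0.8, -0.5, 0, 0, 0, -1],
  [0.515, -0.8, -0.8, 0, 0, 0, -1],
  [0.515, -0.8, -0.8, 0, 0, 0, -1],
  [0.515, -0.8, -0.6, 0, 0, 0, -1],
])

```text
time_s: 1.43
eef_pos: [548.9, -26.6, 109.9]
ee_rot: [-0.001, 0.404, 0.915, -0.0]
force: [0.5, 0.5, -0.4]
grip_width: -0.001
```

Request:
play_rows([
  [0, 0, 0, 0, 0, 0, -1],
  [0, 0, 0, 0, 0, 0, -1],
  [0, 0, 0, 0, 0, 0, -1],
  [0, 0, 0, 0, 0, 0, -1],
])

```text
time_s: 1.77
eef_pos: [549.0, -24.7, 113.0]
ee_rot: [0.001, 0.404, 0.915, 0.0]
force: [0.5, 0.5, 0.5]
grip_width: -0.0
```

Request:
play_rows([
  [0.23, -0.41, 0, 0, 0, 0, -1],
  [0, 0, -0.5, 0, 0, 0, -1],
  [0, 0, -0.5, 0, 0, 0, -1],
  [0, 0, -0.35, 0, 0, 0, -1],
  [0, 0, 0, 0, 0, 0, -1],
  [0, 0, 0, 0, 0, 0, -1],
])

```text
time_s: 2.27
eef_pos: [558.3, -41.1, 58.9]
ee_rot: [0.0, 0.403, 0.915, 0.0]
force: [0.5, -1.1, 0.9]
grip_width: 0.0
```

Run:
```python
from h import *
a=save('scene','s1')['pixels'][150:370,220:480]; b=save('top','t1')['pixels'][160:380,200:420]
cv2.imwrite('pics/1.png',np.hstack([cv2.resize(a,(400,338)),cv2.resize(b,(400,338))])[...,::-1])
```

```text
(no output)
```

View pics/1.png

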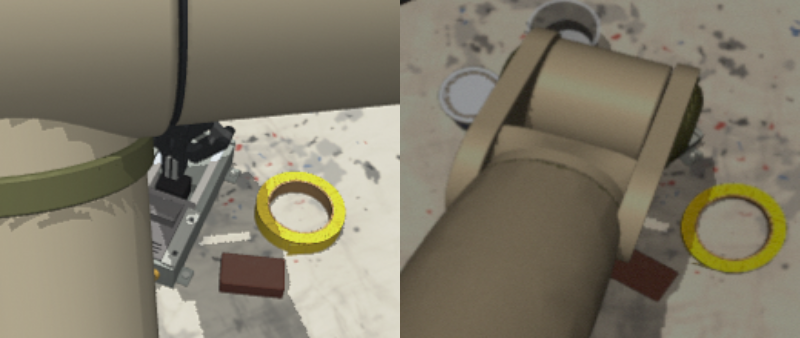

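The scene view (left half) shows the shut fingers over the black tab at ~(172,180). The top view is hidden by the arm. Now I press.

Request:
play_rows([
  [0, 0, -0.25, 0, 0, 0, -1],
  [0, 0, -0.15, 0, 0, 0, -1],
  [0, 0, -0.1, 0, 0, 0, -1],
  [0, 0, -0.08, 0, 0, 0, -1],
  [0, 0, 0, 0, 0, 0, -1],
])

```text
time_s: 2.78
eef_pos: [558.4, -41.9, 34.5]
ee_rot: [0.0, 0.404, 0.915, 0.0]
force: [-0.6, 0.7, -1.0]
grip_width: 0.001
```

Request:
play_rows([
  [0, 0, -0.06, 0, 0, 0, -1],
  [0, 0, -0.05, 0, 0, 0, -1],
  [0, 0, 0, 0, 0, 0, -1],
])

```text
time_s: 3.03
eef_pos: [558.4, -41.9, 31.0]
ee_rot: [0.0, 0.404, 0.915, 0.0]
force: [-0.9, 0.7, 8.4]
grip_width: 0.0
```

Request:
play_rows([
  [0, 0, -0.03, 0, 0, 0, -1],
  [0, 0, 0, 0, 0, 0, -1],
])

```text
time_s: 3.2
eef_pos: [558.5, -41.9, 30.9]
ee_rot: [0.0, 0.404, 0.915, 0.0]
force: [-6.3, 1.5, 19.4]
grip_width: -0.0
```

Request:
play_rows([
  [0, 0, -0.03, 0, 0, 0, -1],
  [0, 0, 0, 0, 0, 0, -1],
])

```text
time_s: 3.37
eef_pos: [558.5, -41.9, 30.7]
ee_rot: [0.0, 0.404, 0.915, -0.0]
force: [-11.2, 3.4, 27.9]
grip_width: 0.004
```

The hard stop at z ≈ 30.9 matches fully in. Next I lift off and go behind the ramp.

Request:
play_rows([
  [0, 0, 0.5, 0, 0, 0, -1],
  [0, 0, 0.7, 0, 0, 0, -1],
  [-0.3, 0.35, 0, 0, 0, 0, -1],
  [-0.5, 0.55, 0, 0, 0, 0, -1],
  [-0.5, 0.55, 0, 0, 0, 0, -1],
  [0, 0, 0, 0, 0, 0, -1],
  [0, 0, 0, 0, 0, 0, -1],
])

```text
time_s: 3.95
eef_pos: [505.6, 16.8, 76.0]
ee_rot: [-0.0, 0.403, 0.915, -0.0]
force: [0.6, -0.0, -0.1]
grip_width: 0.001
```

Run:
```python
from h import *
a=save('scene','s2')['pixels'][180:360,240:400]; b=save('top','t2')['pixels'][190:370,220:380]
cv2.imwrite('pics/2.png',np.hstack([cv2.resize(a,(400,450)),cv2.resize(b,(400,450))])[...,::-1])
```

```text
(no output)
```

View pics/2.png

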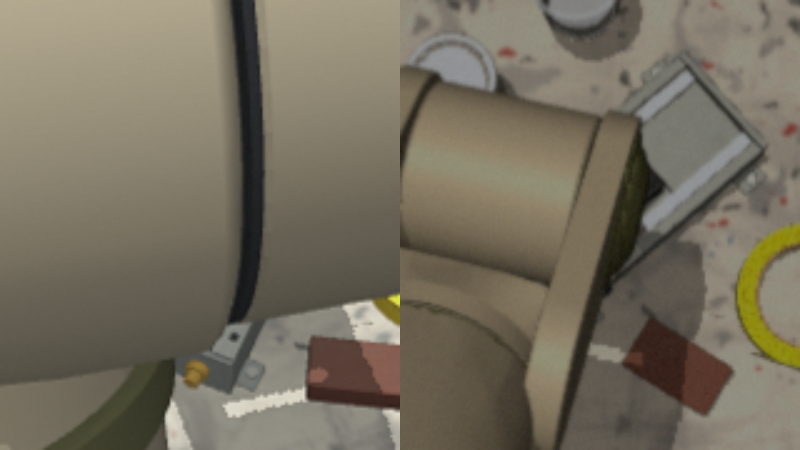

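The arm hides the cover in both views; only the ledge and a sliver of tab at ~(655,185) are visible. I go on by feel, descending to z ≈ 44.

Request:
play_rows([
  [0, 0, -0.4, 0, 0, 0, -1],
  [0, 0, -0.25, 0, 0, 0, -1],
  [0, 0, -0.15, 0, 0, 0, -1],
  [0, 0, 0, 0, 0, 0, -1],
  [0, 0, 0, 0, 0, 0, -1],
])

```text
time_s: 4.47
eef_pos: [506.4, 15.8, 43.9]
ee_rot: [-0.0, 0.404, 0.915, -0.0]
force: [0.1, -0.3, 0.3]
grip_width: 0.001
```

Run:
```python
from h import *
c=dict(np.load('t2.npz')); W=pts(c); m=(c['pixels'].max(2)<45)&(W[...,2]<60)&(W[...,2]>20)
m[:, :300]=0; m[:,345:]=0; m[:230]=0; m[290:]=0
d=W[m]-[553.3,-35.5,1]; print(np.c_[d[:,:2]@np.array([[.673,.74],[-.74,.673]]),d[:,2]].round(1)[:25])
print(sensors.sense()['force'])
```

```text
[[ 21.7  -3.9  31.3]
 [ 20.1  -5.7  34.3]
 [ 21.8  -6.6  31.8]
 [ 19.3  -6.7  31. ]
 [ 20.8  -7.7  29.6]
 [ 22.   -9.   31. ]
 [ 18.1  -8.   30.8]
 [ 19.4  -9.3  31.8]
 [ 21.1 -10.1  28.8]
 [ 22.  -11.8  32.7]
 [ 16.6  -9.8  33.7]
 [ 18.1 -10.8  32.7]
 [ 20.  -11.3  27.4]
 [ 21.1 -12.8  30.1]
 [ 22.7 -13.7  27.9]
 [ 15.6 -11.   32.3]
 [ 16.7 -12.4  34.9]
 [ 18.7 -12.9  29. ]
 [ 19.4 -14.7  34.5]
 [ 21.1 -15.6  32. ]
 [ 22.5 -16.7  31.3]
 [ 14.7 -12.   29.8]
 [ 16.  -13.2  29.9]
 [ 17.1 -14.7  32.4]
 [ 18.7 -15.6  29.9]]
[ 0.10775069 -0.33340499  0.34983905]
```

Depth confirms the tab is in (z ≈ 31). I push along box +x, 10 mm per row.

Request:
play_rows([
  [0.168, -0.185, 0, 0, 0, 0, -1],
  [0.168, -0.185, 0, 0, 0, 0, -1],
  [0.168, -0.185, 0, 0, 0, 0, -1],
  [0, 0, 0, 0, 0, 0, -1],
])

```text
time_s: 4.8
eef_pos: [528.2, -7.9, 44.5]
ee_rot: [0.001, 0.405, 0.914, 0.0]
force: [-0.2, -0.2, 0.4]
grip_width: -0.002
```

Request:
play_rows([
  [0.168, -0.185, 0, 0, 0, 0, -1],
  [0.168, -0.185, 0, 0, 0, 0, -1],
  [0.168, -0.185, 0, 0, 0, 0, -1],
  [0.168, -0.185, 0, 0, 0, 0, -1],
  [0.168, -0.185, 0, 0, 0, 0, -1],
  [0, 0, 0, 0, 0, 0, -1],
])

```text
time_s: 5.3
eef_pos: [561.4, -44.7, 44.1]
ee_rot: [0.001, 0.405, 0.915, -0.0]
force: [-0.1, -0.2, 0.2]
grip_width: -0.001
```

Request:
play_rows([
  [0.168, -0.185, 0, 0, 0, 0, -1],
  [0.084, -0.092, 0, 0, 0, 0, -1],
  [0.05, -0.055, 0, 0, 0, 0, -1],
  [0, 0, 0, 0, 0, 0, -1],
])

```text
time_s: 5.63
eef_pos: [572.4, -56.8, 44.0]
ee_rot: [0.0, 0.404, 0.915, -0.0]
force: [0.4, -0.1, 0.1]
grip_width: -0.001
```

Run:
```python
from h import *
a=save('scene','s3')['pixels'][200:380,240:400]; b=save('top','t3')['pixels'][190:370,240:400]
cv2.imwrite('pics/3.png',np.hstack([cv2.resize(a,(400,450)),cv2.resize(b,(400,450))])[...,::-1])
```

```text
(no output)
```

View pics/3.png

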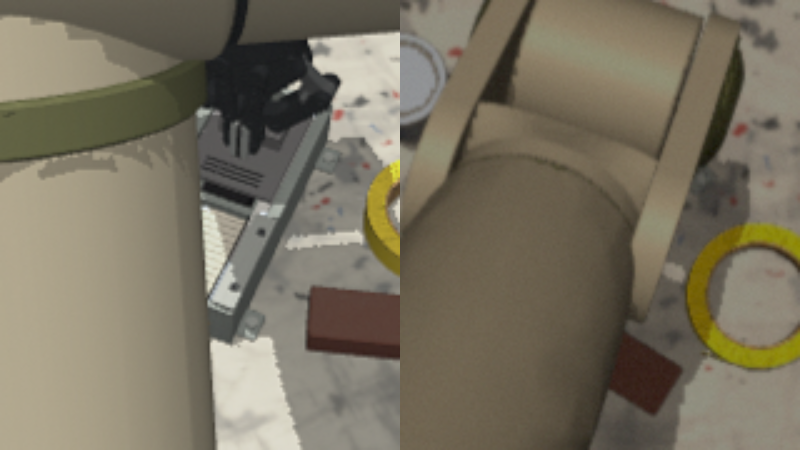

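The scene view shows the paper filter at (222,240) uncovered and the cover flat ahead of it. I push gently toward the stop.

Request:
play_rows([
  [0.05, -0.055, 0, 0, 0, 0, -1],
  [0.034, -0.037, 0, 0, 0, 0, -1],
  [0, 0, 0, 0, 0, 0, -1],
  [0, 0, 0, 0, 0, 0, -1],
])

```text
time_s: 6.07
eef_pos: [575.5, -60.1, 44.1]
ee_rot: [0.0, 0.404, 0.915, -0.0]
force: [0.2, -0.4, -0.7]
grip_width: -0.001
```

Request:
play_rows([
  [-0.15, 0.165, 0, 0, 0, 0, -1],
  [0, 0, 0.5, 0, 0, 0, -1],
  [0, 0, 1, 0, 0, 0, -1],
  [0, 0, 1, 0, 0, 0, -1],
  [0, 0, 1, 0, 0, 0, -1],
  [0, 0, 1, 0, 0, 0, -1],
])

```text
time_s: 6.57
eef_pos: [568.6, -52.8, 226.1]
ee_rot: [-0.0, 0.404, 0.915, 0.0]
force: [0.6, 0.4, -0.0]
grip_width: 0.002
```

Request:
play_rows([
  [-0.5, 0.8, 0, 0, 0, 0, -1],
  [-0.5, 0.8, 0, 0, 0, 0, -1],
  [-0.5, 0.8, 0, 0, 0, 0, -1],
  [-0.5, 0.8, 0, 0, 0, 0, -1],
  [-0.5, 0.8, 0, 0, 0, 0, -1],
  [-0.5, 0.8, 0, 0, 0, 0, -1],
  [-0.5, 0.8, 0, 0, 0, 0, -1],
  [-0.5, 0.8, 0, 0, 0, 0, -1],
])

```text
time_s: 7.23
eef_pos: [407.5, 204.0, 224.0]
ee_rot: [0.0, 0.404, 0.915, 0.0]
force: [1.2, -0.5, -0.6]
grip_width: 0.0
```

Request:
play_rows([
  [-0.5, 0.8, 0, 0, 0, 0, -1],
  [-0.5, 0.8, 0, 0, 0, 0, -1],
  [-0.5, 0.8, 0, 0, 0, 0, -1],
  [-0.5, 0.8, 0, 0, 0, 0, -1],
  [-0.3, 0.5, 0, 0, 0, 0, -1],
  [0, 0, 0, 0, 0, 0, -1],
  [0, 0, 0, 0, 0, 0, -1],
])

```text
time_s: 7.82
eef_pos: [316.2, 351.1, 223.9]
ee_rot: [-0.0, 0.403, 0.915, -0.0]
force: [-0.3, -0.6, -0.4]
grip_width: -0.005
```

Run:
```python
from h import *
for n,o in(('scene','s4'),('top','t4')):
    c=save(n,o); W=pts(c); d=W-[553.3,-35.5,1.2]; X=d[...,0]*.673-d[...,1]*.74; Y=d[...,0]*.74+d[...,1]*.673; Z=d[...,2]
    for nm,x0,x1 in(('tab',-4,-1),('plate behind face',6,40),('ramp',48,78)):
        m=(X>x0)&(X<x1)&(abs(Y)<14); A=np.c_[X[m],Y[m],np.ones(m.sum())]; print(n,nm,m.sum(),np.median(Z[m]).round(1),np.linalg.lstsq(A,Z[m],rcond=None)[0][:2].round(3))
    m=(abs(Y)<18)&(Z>49)&(Z<60); print('ridge X',np.percentile(X[m],[1,5,50,95]).round(1))
    m=(abs(Y)<12)&(X>-9)&(X<95)
    for x in range(-9,95,6): print(x,np.median(Z[m&(X>=x)&(X<x+6)]).round(1),end=' | ')
    print()
    s=(W[...,2]>15)&(W[...,2]<100); k,lab,st,ce=cv2.connectedComponentsWithStats(s.astype(np.uint8))
    for i in range(1,k):
        q=W[lab==i]; mm=(np.nanmin(q,0)+np.nanmax(q,0))/2
        if st[i,4]>100 and 350<mm[0]<720 and -200<mm[1]<120: print(mm.round())
a=dict(np.load('s4.npz'))['pixels'][200:380,240:440]; b=dict(np.load('t4.npz'))['pixels'][190:370,220:420]
cv2.imwrite('pics/4.png',np.hstack([cv2.resize(a,(400,360)),cv2.resize(b,(400,360))])[...,::-1])
```

```text
scene tab 24 30.6 [-0.083  0.006]
scene plate behind face 228 39.4 [-0.014  0.006]
scene ramp 121 47.3 [-0.429 -0.009]
ridge X [ 42.7  43.4  55.8 618.6]
-9 29.3 | -3 32.3 | 3 39.1 | 9 39.9 | 15 39.1 | 21 39.2 | 27 39.0 | 33 39.4 | 39 43.0 | 45 52.4 | 51 50.9 | 57 47.9 | 63 45.8 | 69 43.4 | 75 40.5 | 81 39.4 | 87 40.7 | 93 45.1 | 
[696.   3.  52.]
[551. -33.  36.]
[620.  89.  45.]
[ 479. -169.   22.]
[425. -75.  21.]
top tab 27 30.2 [0.29 0.03]
top plate behind face 294 39.8 [ 0.003 -0.004]
top ramp 238 48.0 [-0.431  0.002]
ridge X [ 44.2  44.8  57.5 615.3]
-9 28.7 | -3 31.5 | 3 40.4 | 9 39.4 | 15 39.8 | 21 40.0 | 27 39.8 | 33 39.8 | 39 40.9 | 45 53.4 | 51 51.6 | 57 49.0 | 63 46.7 | 69 43.8 | 75 41.4 | 81 39.8 | 87 37.8 | 93 46.3 | 
[696.   3.  53.]
[620.  89.  46.]
[551. -34.  36.]
[ 479. -169.   23.]
[426. -76.  22.]
```

View pics/4.png

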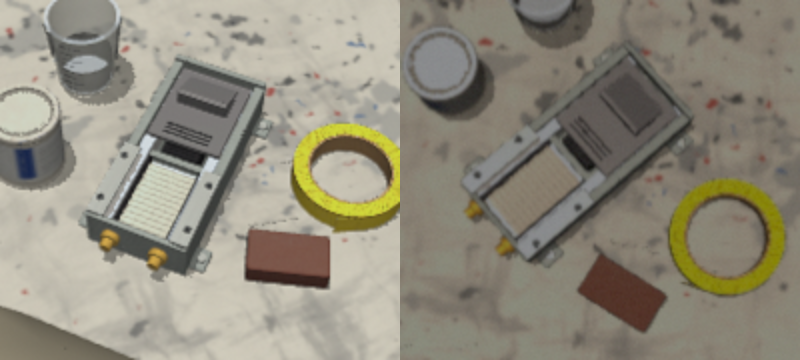

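Both views show the filter fully uncovered, at (160,200) and (530,190). The cover lies flat on the ledge with its origin at box x ≈ 43–44, the tab is in, and the bystanders have not moved.

```bash
python3 -c "
from rig import order; print(order.finish_job())"
```

```text
the job is handed in; nothing more can be done
None
```

The filter box is open and the job is handed in; no verdict is reported. With shut fingertips I pressed the snap tab to its hard stop, at z ≈ 31 with up to 28 N upward at the wrist. I then pushed the cover about 96 mm along its guides by the ramp's upright face, and withdrew the arm.

My last checks, from depth in both views after the arm had withdrawn and before hand-in:

| Check | Measured | Required |
|---|---|---|
| Tab top | z ≈ 30–31 (fully in) | at least 10.5 of 13 mm in |
| Cover origin along box x | about 43–44 mm | more than 34 mm |
| Cover plate top | z ≈ 39.4–39.8 | 37–44 (underside 31–38) |
| Cover tilt | slope 0.015 or less | under 0.08 rad |
| Bystanders | moved 1 mm or less | under 20 mm |
| Robot time at last move | about 8 s | under 43 s |

The arm hid the cover from both cameras just before the push, so I started that part from the measured pose. No check failed, and the two views agreed within about 2 mm, except in a few coarse depth samples at the edges (3 mm at most).

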